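# Shut the filter box against dust

### The job

The vacuum's washed filters are dry, so close their box up against the garage dust: slide the vent in the lid fully shut and fold all four clips around the lid down until each has snapped home flat against the side of the box. Leave everything else on the bench where it is.

Things in the scene. Friction and masses are not known exactly. Their poses are not given: they have to be found in the camera images.
- storage_box: Storage box: clear body with two filters inside, white lid already square on it, 130 (its x) by 180 mm (its y), lid top 106 mm above the bench. Heavy, does not shift. Origin: centre of the underside, at bench level; z up; at yaw 0 x points away from the robot, y to its left; yaw within 0.5 rad. Four clips hinged on the lid, mid-side: front (-x), back (+x), left (+y), right (-y).
- vent (a joint): Position of the vent slider in the lid, m: 0 = fully shut against its stop, 0.034 = fully open; grows towards the box's +y. Runs level along the box's y with 0.8 N of friction and stays where it is left. Nothing to grip: press down on it with about 5 to 20 N and drag; a fingertip slips harmlessly once it is at its stop.
- vent_top (a point): Centre of the slider's top face (moves with it): a flat grey ribbed plate, 44 mm (box y) by 36 mm (box x), 109 mm above the bench, flush with the rails and ends of its channel. When shut this point lies at x = 0, y = -0.017 in the box's frame; when open, dark slots show at the -y end of the channel.
- clip_front (a joint): Folding angle of the front clip, rad: 0 = snapped home, hanging flat along the box's side; 1.57 = straight out level; more = leaning up and outward (stop 2.3). Stays at any angle it is left (0.4 N at its free edge moves it). From 0.24 rad down its nose rubs on the box's springy rim; past about 0.11 rad it snaps under and pulls itself home. 2 to 5 N inward on its lower half does it.
- clip_front_hinge (a point): Middle of the hinge line of the front clip, fixed on the lid's edge, 101 mm above the bench, 67 mm to -x of the box's centre in the box's frame; the hinge line is level, along that edge. When home, the clip's outer face stands 3 mm outward of this point and its free edge hangs 32 mm below it.
- clip_front_edge (a point): Middle of the free edge of the front clip, 32 mm from its hinge line; moves with the clip. The clip is a grey plastic flap, 56 mm wide along the lid's edge and 3 mm thick, with a lip along the outside of its free edge (standing 3 mm out from the outer face, 3 mm thick).
- clip_back (a joint): Folding angle of the back clip, rad: 0 = snapped home, hanging flat along the box's side; 1.57 = straight out level; more = leaning up and outward (stop 2.3). Stays at any angle it is left (0.4 N at its free edge moves it). From 0.24 rad down its nose rubs on the box's springy rim; past about 0.11 rad it snaps under and pulls itself home. 2 to 5 N inward on its lower half does it.
- clip_back_hinge (a point): Middle of the hinge line of the back clip, fixed on the lid's edge, 101 mm above the bench, 67 mm to +x of the box's centre in the box's frame; the hinge line is level, along that edge. When home, the clip's outer face stands 3 mm outward of this point and its free edge hangs 32 mm below it.
- clip_back_edge (a point): Middle of the free edge of the back clip, 32 mm from its hinge line; moves with the clip. The clip is a grey plastic flap, 56 mm wide along the lid's edge and 3 mm thick, with a lip along the outside of its free edge (standing 3 mm out from the outer face, 3 mm thick).
- clip_left (a joint): Folding angle of the left clip, rad: 0 = snapped home, hanging flat along the box's side; 1.57 = straight out level; more = leaning up and outward (stop 2.3). Stays at any angle it is left (0.4 N at its free edge moves it). From 0.24 rad down its nose rubs on the box's springy rim; past about 0.11 rad it snaps under and pulls itself home. 2 to 5 N inward on its lower half does it.
- clip_left_hinge (a point): Middle of the hinge line of the left clip, fixed on the lid's edge, 101 mm above the bench, 92 mm to +y of the box's centre in the box's frame; the hinge line is level, along that edge. When home, the clip's outer face stands 3 mm outward of this point and its free edge hangs 32 mm below it.
- clip_left_edge (a point): Middle of the free edge of the left clip, 32 mm from its hinge line; moves with the clip. The clip is a grey plastic flap, 56 mm wide along the lid's edge and 3 mm thick, with a lip along the outside of its free edge (standing 3 mm out from the outer face, 3 mm thick).
- clip_right (a joint): Folding angle of the right clip, rad: 0 = snapped home, hanging flat along the box's side; 1.57 = straight out level; more = leaning up and outward (stop 2.3). Stays at any angle it is left (0.4 N at its free edge moves it). From 0.24 rad down its nose rubs on the box's springy rim; past about 0.11 rad it snaps under and pulls itself home. 2 to 5 N inward on its lower half does it.
- clip_right_hinge (a point): Middle of the hinge line of the right clip, fixed on the lid's edge, 101 mm above the bench, 92 mm to -y of the box's centre in the box's frame; the hinge line is level, along that edge. When home, the clip's outer face stands 3 mm outward of this point and its free edge hangs 32 mm below it.
- clip_right_edge (a point): Middle of the free edge of the right clip, 32 mm from its hinge line; moves with the clip. The clip is a grey plastic flap, 56 mm wide along the lid's edge and 3 mm thick, with a lip along the outside of its free edge (standing 3 mm out from the outer face, 3 mm thick).
- vacuum: Bystander: silver handheld vacuum lying on its base, 310 mm long, 95 mm wide, 155 mm high with handle and toggle switch; nozzle along its +x. Origin under its middle.
- trim_tool: Bystander: flat orange plastic trim tool, 215 mm long (its x), 22 mm wide, 18 mm high at its bent forked end. Origin under its middle.
- wheel_chock: Bystander: green silicone wheel chock, a stepped wedge 150 mm (x) by 75 mm (y), 72 mm high. Origin under it, 60 mm from its tall end face.
- glass_jar: Bystander: clear glass jar of screws with a hinged lid, 90 mm across, 124 mm high. Origin under its centre.
- tape_roll: Bystander: roll of paper tape lying flat, 100 mm across, 24 mm high. Origin under its centre.
- wrench: Bystander: steel wrench lying flat, 170 mm long (its x). Origin under it.
- polish: Bystander: white polish bottle, 64 mm across, 170 mm high. Origin under its centre.

How it is judged:
By the outcome, as a careful person would: the job done as asked, in the order asked, and still so for the second after the job is handed in, with the robot touching nothing.
It also fails if it takes over 58 s, if anything falls off the work surface, if the arm or the gripper's body presses on something with over 40 N, if the wrist force passes 120 N, or if a joint passes its speed limit or range.

### The arm

A 6-joint arm with a two-finger parallel gripper is mounted at the origin on the work surface. World frame = base frame: x ahead of the robot, y to its left, z up, the work surface at z = 0. Lengths are in m, angles in degrees, forces in N, time in s.
With the tool pointing down it reaches from about 0.4 to 0.825 m from the base axis. Payload 7 kg.
Tool frame: the origin (TCP) lies between the finger pads; the fingertips stand 11 mm ahead of it and the grasp point (between the pads) lies 8 mm behind it (r.tcp_to_tips is the distance from the TCP to the fingertips, in m); x points along the fingers, y is the direction in which the jaws open and shut, and the axes are right-handed (so a half turn about x gives the same grasp; the last joint's range is limited). The gripper opens to 88 mm and grips with 3 to 60 N. Pads are 19 mm wide; open, the fingers measure 130 mm over their backs; the gripper's body (78 mm by 193 mm) begins 47 mm behind the grasp point.
Start: joints at [-54.712, 20.546, 0.682, 0, -70.136, -16.507], TCP at [0.217, -0.639, 0.238] pointing down, gripper open.
Joint ranges: [-176.03, 176.03], [-82.01, 121.73], [-58.28, 71.71], [-173.87, 95.51], [-174.79, -0.11], [-173.66, 173.66]. Speed limits (degrees/s): [136.94, 136.94, 172.46, 180, 180, 180].

### API

Orientations are given as [roll, pitch, yaw] about the fixed x, y, z axes, in that order (R = Rz(yaw) Ry(pitch) Rx(roll)).
In Python, from plant import r gives the robot as it stands.
- The arm moves only by the tool arm_command, never from a script. Its argument "plan" is a list of rows, each an object of numbers: "dx", "dy", "dz": the shift along the tool's x, y, z each as a share of 0.02 m, from -1 to 1; "wx", "wy", "wz": the turn, a rotation vector about the tool's x, y, z each as a share of 0.08 rad, from -1 to 1. In form: [{"dx": .., "dy": .., "dz": .., "wx": .., "wy": .., "wz": ..}, ...]. A call has 1 to 20 rows; each row shifts and turns the pose as measured when the row begins, along the tool's axes as they then stand; what a row does not reach is not made up. A row lasts 1/12 s, in which the tool goes at most 41.7 mm and 7.16 degrees, less where a joint would pass 70% of its speed; a pose out of reach is approached as far as the arm can. A call with a number of a shift or a turn outside -1 to 1 is refused whole. A call with a gripper value outside its range is refused whole. "fingers" is the closure, from -1 (fully open) to 1 (shut), so that 0 is half open, set as the call begins (left out, the last holds). The fingers move at their own pace and stop on an object; "force" is the grip in N (left out, the last holds). Time passes only in rows, so rows that do not move let the fingers close. It gives the time, the measured TCP pose, the force and the opening at its end, in the units of the state.
- r.get_state(): the state, without advancing time (a new reading comes with each control period).
- r.capture(name): name is "scene" or "top" or "wrist"; returns (picture, depth): 420x560x3 uint8, red, green, blue; 420x560 float32, m along the optical axis (not along the pixel's ray), 0 where there is no reading.
- r.camera_model(name): a dict with "vertical_fov" (degrees; the focal length in pixels is half the picture's height over the tangent of half this angle, whatever the lens; pixels are square), "cx", "cy" (the principal point, pixels), "dist" ([k1, k2, p1, p2, k3] as OpenCV has them; the pictures are not rectified), "R" (3x3) and "t" (3): a world point X has camera coordinates R X + t. Camera axes: x right, y down, z forward; pixel columns grow to the right and rows downward; lengths in m; the calibration is good to about 2 mm. A picture is of the moment at which its call begins: read the wrist's pose just before it. camera_model takes no time and is no camera call; for the wrist camera it gives the pose at the moment of the call.
- r.close_job(): hands the job in, once; it reports no verdict.
Trained networks look in the newest picture that a camera, given by its name, has taken for a name from the list of things; names that differ only in an ending like _2 or _b are one class to them, and where a whole thing is asked for, a point or a joint stands for the part that bears it (a point fixed in the world has none). Each returns a list of dicts, best first, with "score" (0 to 1); they miss things now and then, are a little off and sometimes report something else, mostly with a low value. They report only what shows in the picture. A call takes as long as a camera call.
- r.cut_out(camera, query): "mask" (420x560 bool, what is visible of it) and "bbox" ([left, top, width, height] in pixels, round what is visible of it).
- r.spot_point(camera, query): "centre" ([column, row] in pixels: a listed point, or the origin of a listed thing).
The state is a dict: "time_s": time; "joints": joint angles; "qd": joint speeds; "joint_torque": joint torques, N m; "tcp_pos": TCP position; "eef_rot": TCP orientation; "contact_force": force on the tool from outside, world axes, zero at the start; "moment": the same for the moment, N m; "gripper_width": finger opening in m.
Only numpy, scipy, OpenCV 4.12 (cv2) and the standard library are available. Lean on these libraries where they do the work, as an engineer would, in place of code of your own. Each camera call takes 0.05 s, during which the arm holds its last target.

## Working session

There is one attempt and no reset: what is moved stays moved. The work goes in short steps, Python scripts to look and compute and a tool call to move; the robot and the scene stay as the last step left them, time stands still between calls to the robot, and variables do not carry over. Pictures are saved under pics/ and viewed, and the job is handed in when it is done.

Besides the shell and the picture viewer there is one more tool, called after ">>>" as name(argument=value, ...) on one line, values as JSON. arm_command: Moves the arm, as the interface text tells. Shift numbers are shares of 0.02 m and turn numbers shares of 0.08 rad, none past 1 either way. Its arguments: {"type":"object","properties":{"plan":{"type":"array","items":{"type":"object","properties":{"dx":{"type":"number"},"dy":{"type":"number"},"dz":{"type":"number"},"wx":{"type":"number"},"wy":{"type":"number"},"wz":{"type":"number"}}}},"fingers":{"type":"number"},"force":{"type":"number"}},"required":["plan"]}

```bash
mkdir -p pics; ls; cat > h.py <<'E'
import numpy as np, cv2
from plant import r
def cap(name,fn):
    im,d=r.capture(name); cv2.imwrite('pics/'+fn,im[:,:,::-1]); return im,d
def K(m):
    f=210/np.tan(np.radians(m['vertical_fov'])/2)
    return np.array([[f,0,m['cx']],[0,f,m['cy']],[0,0,1]])
def proj(m,X):
    X=np.atleast_2d(np.array(X,float)); 
    p,_=cv2.projectPoints(X,cv2.Rodrigues(np.array(m['R']))[0],np.array(m['t'],float),K(m),np.array(m['dist'],float)); return p[:,0]
def ray(m,uv):
    p=cv2.undistortPoints(np.array([[uv]],float),K(m),np.array(m['dist'],float))[0,0]
    R=np.array(m['R']);t=np.array(m['t']); return -R.T@t, R.T@np.array([p[0],p[1],1])
def atz(m,uv,z):
    c,d=ray(m,uv); return c+d*(z-c[2])/d[2]
def atd(m,uv,dep):
    c,d=ray(m,uv); return c+d*dep
E
python3 - <<'E'
from h import *
print(r.get_state())
for n in('scene','top'):
    im,d=cap(n,n+'0.png'); m=r.camera_model(n); print(n,m)
    for q in ['vent_top']+['clip_%s_%s'%(s,e) for s in('front','back','left','right') for e in('hinge','edge')]:
        l=r.spot_point(n,q)[:1]
        for o in l:
            u,v=o['centre']; dd=d[int(np.clip(v,0,419)),int(np.clip(u,0,559))]
            print(q,o['centre'],round(o['score'],2),atd(m,o['centre'],dd).round(4), atz(m,o['centre'],.101).round(4))
print(r.get_state()['time_s'])
E
```

```text
pics
{'time_s': 0.0, 'joints': array([-5.47123434e+01,  2.05911746e+01,  6.34129386e-01, -2.12231012e-02,
       -7.01363335e+01, -1.65079193e+01]), 'qd': array([ 0.10268117, -0.02887815,  0.02478837,  0.01987384, -0.04201962,
       -0.11982507]), 'joint_torque': array([ 2.63577949e-04, -5.82722068e+01,  2.93049306e+01,  6.99683994e+00,
        6.93411188e-03, -1.94066815e-04]), 'tcp_pos': array([ 0.21714312, -0.63861769,  0.23662485]), 'eef_rot': array([ 94.44915418,  89.90451306, 113.2216639 ]), 'contact_force': array([-1.01682846,  0.61183776,  0.93095871]), 'moment': array([ 0.00731055, -0.00701645,  0.02472554]), 'gripper_width': 0.08741138658669288}
scene {'vertical_fov': 57.31852860896323, 'cx': 282.72712647290746, 'cy': 208.68456322613144, 'dist': array([-0.03191928,  0.        ,  0.        ,  0.        ,  0.        ]), 'R': array([[ 0.85382515,  0.52023339,  0.01843432],
       [ 0.38099548, -0.60038822, -0.70311908],
       [-0.35471827,  0.60736415, -0.71083313]]), 't': array([-0.40511814, -0.09564621,  1.53106826])}
vent_top [316.5, 220.6] 0.7 [0.5888 0.0208 0.1098] [0.5
[... 1053 characters left out ...]
0.44682435,  1.57135495])}
vent_top [259.7, 158.2] 0.53 [0.5791 0.0235 0.1082] [0.5801 0.0237 0.101 ]
clip_front_edge [277.9, 189.6] 0.74 [ 0.5017 -0.0306 -0.0033] [ 0.4921 -0.0286  0.101 ]
clip_back_hinge [257.1, 128.3] 0.88 [0.6637 0.032  0.1074] [0.6651 0.0321 0.101 ]
clip_back_edge [252.9, 118.8] 0.6 [ 0.7158  0.0475 -0.0046] [0.692  0.0444 0.101 ]
clip_left_hinge [233.4, 162.4] 0.7 [0.567  0.0973 0.1023] [0.5672 0.0974 0.101 ]
clip_left_edge [222.4, 172.1] 0.51 [ 0.552   0.1366 -0.0019] [0.5393 0.1278 0.101 ]
clip_right_hinge [294.5, 138.3] 0.95 [ 0.6387 -0.074   0.098 ] [ 0.6381 -0.0738  0.101 ]
clip_right_edge [308.0, 139.9] 0.62 [ 0.6544 -0.1201 -0.0075] [ 0.6341 -0.112   0.101 ]
1.0
```

View images.

```bash
python3 - <<'E'
import cv2
t=cv2.imread('pics/top0.png');cv2.imwrite('pics/t0b.png',cv2.resize(t[90:230,180:360],None,fx=4.2,fy=4.2,interpolation=cv2.INTER_CUBIC))
t=cv2.imread('pics/scene0.png');cv2.imwrite('pics/s0b.png',cv2.resize(t[150:300,230:410],None,fx=4,fy=4,interpolation=cv2.INTER_CUBIC))
E
```

```text
(no output)
```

View pics/top0.png

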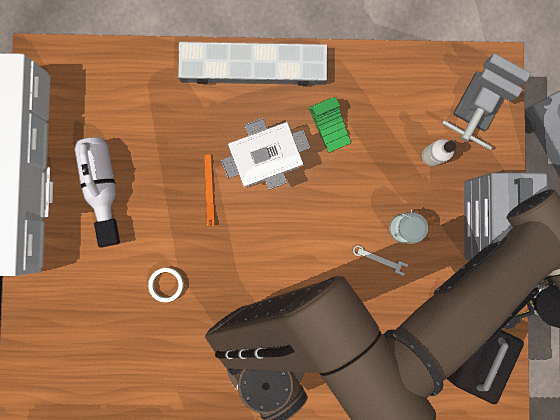

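View pics/scene0.png

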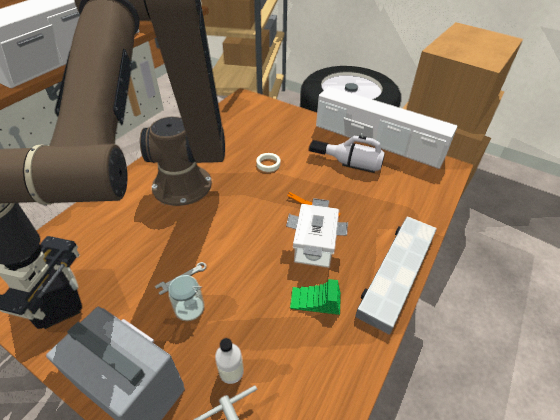

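```bash
ls pics
```

```text
s0b.png
scene0.png
t0b.png
top0.png
```

View pics/t0b.png

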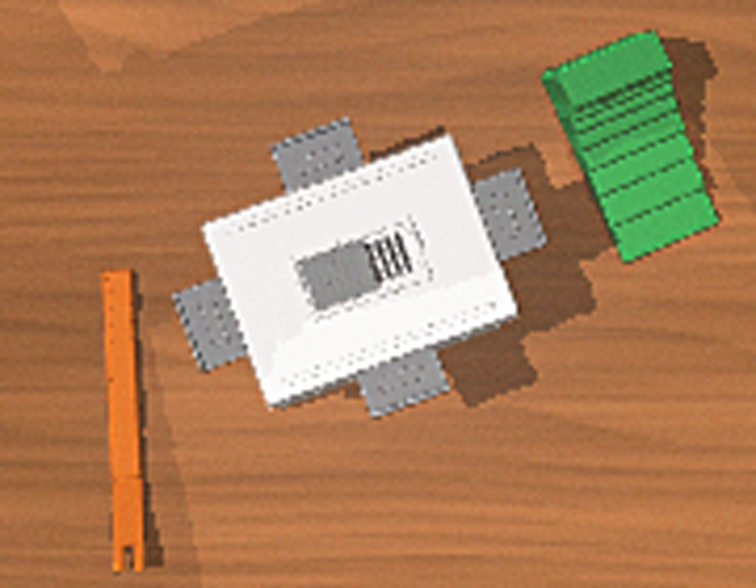

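View pics/s0b.png

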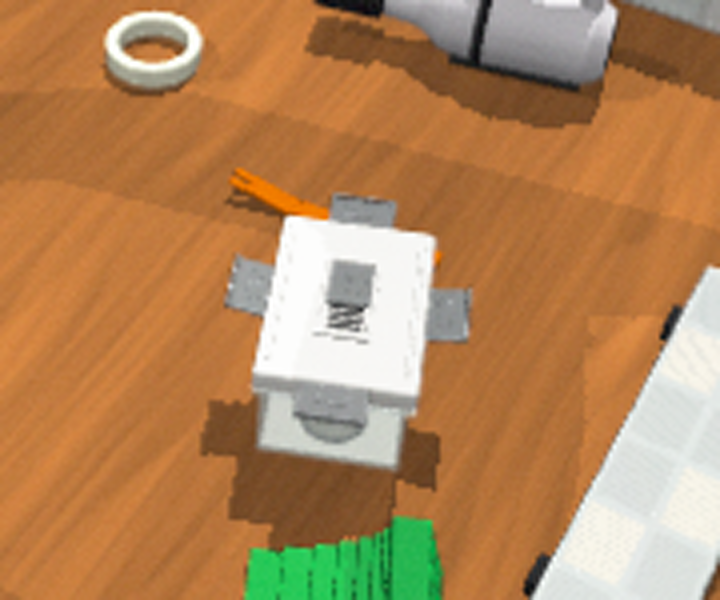

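```bash
cat > fit.py <<'E'
from h import *
from scipy.optimize import least_squares
from scipy.spatial.transform import Rotation as Ro
im=cv2.imread('pics/top0.png')
mt=r.camera_model('top'); ms=r.camera_model('scene')
res={}
def quad(fn,roi,m):
    im=cv2.imread(fn); h=cv2.cvtColor(im,cv2.COLOR_BGR2HSV)
    k=((h[...,1]<40)&(h[...,2]>195)).astype(np.uint8)
    z=np.zeros_like(k);a,b,c,d=roi;z[a:b,c:d]=k[a:b,c:d]
    cs,_=cv2.findContours(cv2.morphologyEx(z,cv2.MORPH_OPEN,np.ones((3,3))),cv2.RETR_EXTERNAL,cv2.CHAIN_APPROX_NONE)
    c=max(cs,key=cv2.contourArea); return c[:,0].astype(float)
c=quad('pics/top0.png',(110,200,220,310),mt)
P=np.array([atz(mt,p,.106)[:2] for p in c],np.float32)
rc=cv2.minAreaRect(P); print('top rect',rc)
E
python3 - <<'E'
from fit import *
c=quad('pics/scene0.png',(195,255,285,345),ms)
P=np.array([atz(ms,p,.106)[:2] for p in c],np.float32)
print('scene',cv2.minAreaRect(P),c.min(0),c.max(0))
E
```

```text
top rect ((0.5923925042152405, 0.008393719792366028), (0.12782084941864014, 0.17747969925403595), 21.282703399658203)
scene ((0.5965011119842529, 0.007724836468696594), (0.12776002287864685, 0.17846357822418213), 21.52895736694336) [294. 204.] [337. 248.]
```

```bash
cat >> h.py <<'E'
from scipy.spatial.transform import Rotation as Ro
C=np.array([.594,.008]); YAW=np.radians(21.4)
def bw(x,y,z,C=None):
    C=globals()['C'] if C is None else C
    return np.array([C[0]+x*np.cos(YAW)-y*np.sin(YAW),C[1]+x*np.sin(YAW)+y*np.cos(YAW),z])
def wb(p):
    d=np.array(p[:2])-C; return np.array([d[0]*np.cos(YAW)+d[1]*np.sin(YAW),-d[0]*np.sin(YAW)+d[1]*np.cos(YAW),p[2]])
def Rt(s=None):
    s=s or r.get_state(); return Ro.from_euler('xyz',s['eef_rot'],degrees=True).as_matrix()
def Rgoal(k): # tool x down, tool z at box direction angle k deg (0: +x)
    a=YAW+np.radians(k); z=np.array([np.cos(a),np.sin(a),0]); x=np.array([0,0,-1.]); return np.c_[x,np.cross(z,x),z]
def st():
    s=r.get_state(); R=Rt(s); zz=R[:,2]
    print('t',round(s['time_s'],2),'tcp',s['tcp_pos'].round(4),'box',wb(s['tcp_pos']).round(4),'F',s['contact_force'].round(1),'w',round(s['gripper_width'],4),'zdir_box_deg',round(np.degrees(np.arctan2(zz[1],zz[0])-YAW),1),'tilt',round(np.degrees(np.arccos(-R[2,0])),2)); return s,R
def go(goal,k=None,z=None):
    """goal in world; prints total shift in tool axes (shares) and turn"""
    s,R=st(); d=R.T@(np.array(goal)-s['tcp_pos'])/.02
    print('shift shares',d.round(2),'rows',np.ceil(abs(d).max()))
    if k is not None:
        w=Ro.from_matrix(R.T@Rgoal(k)).as_rotvec()/.08; print('turn shares',w.round(2))
E
python3 - <<'E'
from h import *
for k in(0,90,180,-90): go(bw(-.05,0,.26),k)
E
```

```text
t 1.0 tcp [ 0.2173 -0.6391  0.2376] box [-0.5868 -0.465   0.2376] F [ 0.2  0.6 -0.3] w 0.0878 zdir_box_deg -2.6 tilt 0.0
shift shares [-1.12 24.45 25.75] rows 26.0
turn shares [-0.57  0.    0.  ]
t 1.0 tcp [ 0.2173 -0.6391  0.2376] box [-0.5868 -0.465   0.2376] F [ 0.2  0.6 -0.3] w 0.0878 zdir_box_deg -2.6 tilt 0.0
shift shares [-1.12 24.45 25.75] rows 26.0
turn shares [-20.21  -0.     0.  ]
t 1.0 tcp [ 0.2173 -0.6391  0.2376] box [-0.5868 -0.465   0.2376] F [ 0.2  0.6 -0.3] w 0.0878 zdir_box_deg -2.6 tilt 0.0
shift shares [-1.12 24.45 25.75] rows 26.0
turn shares [38.7  0.  -0. ]
t 1.0 tcp [ 0.2173 -0.6391  0.2376] box [-0.5868 -0.465   0.2376] F [ 0.2  0.6 -0.3] w 0.0878 zdir_box_deg -2.6 tilt 0.0
shift shares [-1.12 24.45 25.75] rows 26.0
turn shares [19.06  0.    0.  ]
```

>>> arm_command(plan=[{"dx": -0.2, "dy": 0.9, "dz": 0.95, "wx": -0.1}, {"dx": -0.2, "dy": 0.9, "dz": 0.95, "wx": -0.1}, {"dx": -0.2, "dy": 0.9, "dz": 0.95, "wx": -0.1}, {"dx": -0.2, "dy": 0.9, "dz": 0.95, "wx": -0.1}, {"dx": -0.2, "dy": 0.9, "dz": 0.95, "wx": -0.1}, {"dx": -0.1, "dy": 0.9, "dz": 0.95, "wx": -0.1}, {"dy": 0.9, "dz": 0.95}, {"dy": 0.9, "dz": 0.95}, {"dy": 0.9, "dz": 0.95}, {"dy": 0.9, "dz": 0.95}, {"dy": 0.9, "dz": 0.95}, {"dy": 0.9, "dz": 0.95}, {"dy": 0.9, "dz": 0.95}, {"dy": 0.9, "dz": 0.95}, {"dy": 0.9, "dz": 0.95}, {"dy": 0.9, "dz": 0.95}, {"dy": 0.9, "dz": 0.95}, {"dy": 0.9, "dz": 0.95}, {"dy": 0.9, "dz": 0.95}, {"dy": 0.9, "dz": 0.95}], fingers=1, force=20)

```text
schema error: expected keys dx, dy, dz, wx, wy, wz
```

```bash
python3 - <<'E'
from h import *
go(bw(-.07,0,.26),0)
E
```

```text
t 1.0 tcp [ 0.2173 -0.6391  0.2376] box [-0.5868 -0.465   0.2376] F [ 0.2  0.6 -0.3] w 0.0878 zdir_box_deg -2.6 tilt 0.0
shift shares [-1.12 24.41 24.75] rows 25.0
turn shares [-0.57  0.    0.  ]
```

All six keys are needed.

>>> arm_command(plan=[{"dx": -0.2, "dy": 0.95, "dz": 0.95, "wx": -0.1, "wy": 0, "wz": 0}, {"dx": -0.2, "dy": 0.95, "dz": 0.95, "wx": -0.1, "wy": 0, "wz": 0}, {"dx": -0.2, "dy": 0.95, "dz": 0.95, "wx": -0.1, "wy": 0, "wz": 0}, {"dx": -0.2, "dy": 0.95, "dz": 0.95, "wx": -0.1, "wy": 0, "wz": 0}, {"dx": -0.2, "dy": 0.95, "dz": 0.95, "wx": -0.1, "wy": 0, "wz": 0}, {"dx": -0.1, "dy": 0.95, "dz": 0.95, "wx": 0, "wy": 0, "wz": 0}, {"dx": 0, "dy": 0.95, "dz": 0.95, "wx": 0, "wy": 0, "wz": 0}, {"dx": 0, "dy": 0.95, "dz": 0.95, "wx": 0, "wy": 0, "wz": 0}, {"dx": 0, "dy": 0.95, "dz": 0.95, "wx": 0, "wy": 0, "wz": 0}, {"dx": 0, "dy": 0.95, "dz": 0.95, "wx": 0, "wy": 0, "wz": 0}, {"dx": 0, "dy": 0.95, "dz": 0.95, "wx": 0, "wy": 0, "wz": 0}, {"dx": 0, "dy": 0.95, "dz": 0.95, "wx": 0, "wy": 0, "wz": 0}, {"dx": 0, "dy": 0.95, "dz": 0.95, "wx": 0, "wy": 0, "wz": 0}, {"dx": 0, "dy": 0.95, "dz": 0.95, "wx": 0, "wy": 0, "wz": 0}, {"dx": 0, "dy": 0.95, "dz": 0.95, "wx": 0, "wy": 0, "wz": 0}], fingers=1, force=20)

```text
time_s: 2.25
tcp_pos: [0.3875, -0.2599, 0.2602]
eef_rot: [-30.0, 89.8, -9.3]
contact_force: [0.8, 0.2, 0.0]
gripper_width: 0.0009
```

```bash
python3 - <<'E'
from h import *
go(bw(-.07,0,.26),0)
E
```

```text
t 2.25 tcp [ 0.3875 -0.2599  0.2602] box [-0.29   -0.1741  0.2602] F [0.8 0.2 0. ] w 0.0009 zdir_box_deg -0.6 tilt 0.16
shift shares [ 0.02  8.83 10.9 ] rows 11.0
turn shares [-0.14  0.03  0.02]
```

>>> arm_command(plan=[{"dx": 0, "dy": 0.8, "dz": 0.95, "wx": 0, "wy": 0, "wz": 0}, {"dx": 0, "dy": 0.8, "dz": 0.95, "wx": 0, "wy": 0, "wz": 0}, {"dx": 0, "dy": 0.8, "dz": 0.95, "wx": 0, "wy": 0, "wz": 0}, {"dx": 0, "dy": 0.8, "dz": 0.95, "wx": 0, "wy": 0, "wz": 0}, {"dx": 0, "dy": 0.8, "dz": 0.95, "wx": 0, "wy": 0, "wz": 0}, {"dx": 0, "dy": 0.8, "dz": 0.95, "wx": 0, "wy": 0, "wz": 0}, {"dx": 0, "dy": 0.8, "dz": 0.95, "wx": 0, "wy": 0, "wz": 0}, {"dx": 0, "dy": 0.8, "dz": 0.95, "wx": 0, "wy": 0, "wz": 0}, {"dx": 0, "dy": 0.8, "dz": 0.95, "wx": 0, "wy": 0, "wz": 0}, {"dx": 0, "dy": 0.8, "dz": 0.95, "wx": 0, "wy": 0, "wz": 0}, {"dx": 0, "dy": 0.5, "dz": 0.5, "wx": 0, "wy": 0, "wz": 0}, {"dx": 0, "dy": 0, "dz": 0, "wx": 0, "wy": 0, "wz": 0}])

```text
time_s: 3.25
tcp_pos: [0.5201, -0.013, 0.2647]
eef_rot: [-18.4, 89.3, 2.7]
contact_force: [-1.1, 0.2, 0.9]
gripper_width: 0.0003
```

```bash
python3 - <<'E'
from h import *
go(bw(-.07,0,.26),0)
m=r.camera_model('wrist'); im,d=cap('wrist','w1.png'); np.save('w1d.npy',d)
s=r.get_state();cc=-np.array(m['R']).T@np.array(m['t']); print('cam in box',wb(cc),'view',np.array(m['R'])[2],m['cx'],m['cy'],m['vertical_fov'],m['dist'])
import pickle;pickle.dump(m,open('w1m.pkl','wb'))
E
```

```text
t 3.25 tcp [ 0.5201 -0.013   0.2647] box [-0.0765  0.0074  0.2647] F [-1.1  0.2  0.9] w 0.0003 zdir_box_deg -0.4 tilt 0.7
shift shares [ 0.24 -0.37  0.32] rows 1.0
turn shares [-0.08  0.14  0.05]
cam in box [-0.161956    0.00831858  0.41042018] view [ 0.29667714  0.11197554 -0.9483903 ] 283.752549176271 207.88345991137834 61.26321900321956 [-0.00447578  0.          0.          0.          0.        ]
```

View pics/w1.png

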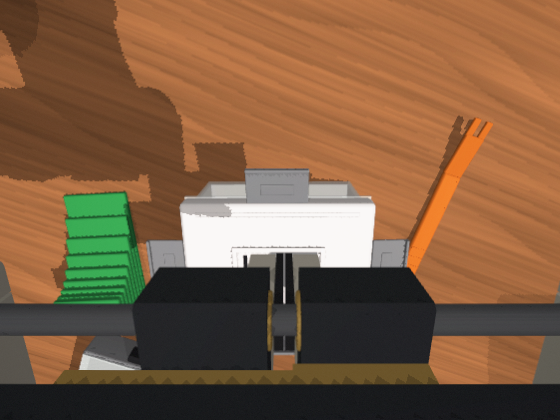

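```bash
python3 - <<'E'
from h import *
import pickle
m=pickle.load(open('w1m.pkl','rb')); d=np.load('w1d.npy')
t=cv2.imread('pics/w1.png');cv2.imwrite('pics/w1z.png',cv2.resize(t[160:390,120:440],None,fx=2.4,fy=2.4,interpolation=cv2.INTER_CUBIC))
for u,v in [(182,204),(373,199),(278,202),(278,172),(247,187),(308,187),(165,250),(390,250),(262,262),(305,262),(285,262),(290,300),(285,345),(200,290),(200,340),(360,290),(200,380),(245,262),(320,262)]:
    print((u,v),d[v,u].round(4),wb(atd(m,(u,v),d[v,u])).round(4),wb(atz(m,(u,v),.106)).round(4))
print(proj(m,[bw(-.065,.09,.106),bw(-.065,-.09,.106),bw(-.067,0,.101)]))
E
```

```text
(182, 204) 0.3239 [-0.0631 -0.0859  0.1023] [-0.0643 -0.0848  0.106 ]
(373, 199) 0.4287 [-3.560e-02  1.146e-01  1.000e-04] [-0.0682  0.0872  0.106 ]
(278, 202) 0.321 [-0.0653  0.0019  0.1043] [-0.0658  0.0019  0.106 ]
(278, 172) 0.305 [-0.0945  0.0023  0.1114] [-0.0933  0.0022  0.106 ]
(247, 187) 0.3143 [-0.08   -0.0254  0.1066] [-0.0799 -0.0255  0.106 ]
(308, 187) 0.3955 [-0.0585  0.0339  0.0279] [-0.0796  0.0287  0.106 ]
(165, 250) 0.3371 [-0.0177 -0.1062  0.1037] [-0.0188 -0.1053  0.106 ]
(390, 250) 0.3369 [-0.0166  0.1078  0.1033] [-0.0178  0.1069  0.106 ]
(262, 262) 0.1596 [-0.0883 -0.0022  0.2668] [-0.0058 -0.014   0.106 ]
(305, 262) 0.1602 [-0.0879  0.0172  0.2663] [-0.0057  0.027   0.106 ]
(285, 262) 0.1618 [-0.0872  0.0081  0.2648] [-0.0057  0.0079  0.106 ]
(290, 300) 0.1331 [-0.0869  0.01    0.2951] [0.0362 0.0127 0.106 ]
(285, 345) 0.1343 [-0.0701  0.008   0.2995] [0.0902 0.0075 0.106 ]
(200, 290) 0.0846 [-0.1166 -0.0121  0.3364] [ 0.0245 -0.0757  0.106 ]
(200, 340) 0.0813 [-0.1076 -0.0114  0.343 ] [ 0.0837 -0.0805  0.106 ]
(360, 290) 0.0861 [-0.1156  0.0264  0.335 ] [0.0251 0.0814 0.106 ]
(200, 380) 0.0784 [-0.101  -0.0107  0.3482] [ 0.1359 -0.0848  0.106 ]
(245, 262) 0.3401 [-0.0051 -0.0305  0.1044] [-0.0059 -0.0302  0.106 ]
(320, 262) 0.3358 [-0.0067  0.0411  0.1082] [-0.0056  0.0413  0.106 ]
[[375.89018796 202.37711714]
 [176.17506522 203.31090554]
 [276.01190229 199.09039458]]
```

View pics/w1z.png

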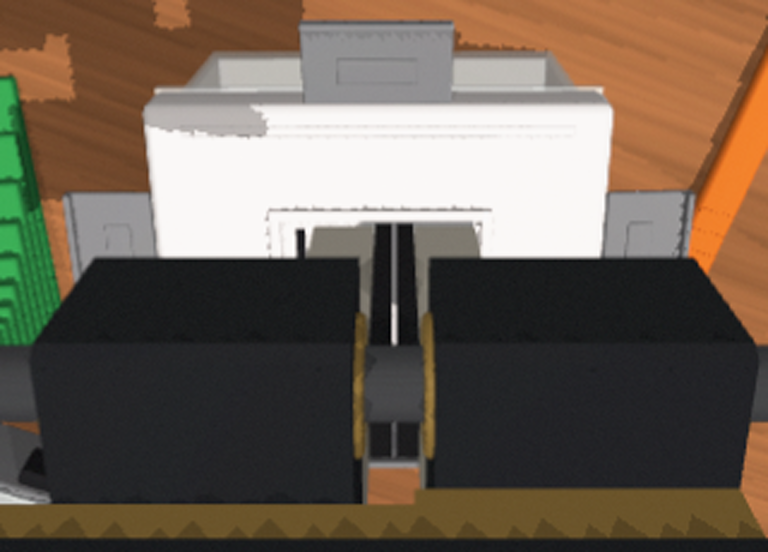

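```bash
sed -i 's/^C=.*/C=np.array([.5926,.0091]); YAW=np.radians(21.4)/' h.py; python3 - <<'E'
from h import *
go(bw(0,.016,.130),0)
E
```

```text
t 3.3 tcp [ 0.5196 -0.0139  0.2647] box [-0.0764  0.0053  0.2647] F [0.8 0.7 0.8] w 0.0 zdir_box_deg -0.4 tilt 0.67
shift shares [6.77 0.59 3.74] rows 7.0
turn shares [-0.08  0.14  0.05]
```

>>> arm_command(plan=[{"dx": 0.7, "dy": 0.1, "dz": 0.8, "wx": -0.08, "wy": 0.14, "wz": 0.05}, {"dx": 0.9, "dy": 0.1, "dz": 0.8, "wx": 0, "wy": 0, "wz": 0}, {"dx": 0.9, "dy": 0.1, "dz": 0.8, "wx": 0, "wy": 0, "wz": 0}, {"dx": 0.9, "dy": 0.1, "dz": 0.8, "wx": 0, "wy": 0, "wz": 0}, {"dx": 0.9, "dy": 0.1, "dz": 0.5, "wx": 0, "wy": 0, "wz": 0}, {"dx": 0.9, "dy": 0.1, "dz": 0, "wx": 0, "wy": 0, "wz": 0}, {"dx": 0.8, "dy": 0, "dz": 0, "wx": 0, "wy": 0, "wz": 0}, {"dx": 0.4, "dy": 0, "dz": 0, "wx": 0, "wy": 0, "wz": 0}, {"dx": 0, "dy": 0, "dz": 0, "wx": 0, "wy": 0, "wz": 0}])

```text
time_s: 4.05
tcp_pos: [0.5851, 0.0182, 0.135]
eef_rot: [-13.0, 89.8, 8.3]
contact_force: [-1.8, -0.1, -0.0]
gripper_width: 0.0004
```

```bash
python3 - <<'E'
from h import *
go(bw(0,.016,.120),0)
E
```

```text
t 4.05 tcp [0.5851 0.0182 0.135 ] box [-0.0037  0.0112  0.135 ] F [-1.8 -0.1 -0. ] w 0.0004 zdir_box_deg -0.2 tilt 0.22
shift shares [0.75 0.24 0.18] rows 1.0
turn shares [-0.04  0.05  0.01]
```

>>> arm_command(plan=[{"dx": 0.3, "dy": 0.2, "dz": 0.2, "wx": 0, "wy": 0, "wz": 0}, {"dx": 0.3, "dy": 0.1, "dz": 0.1, "wx": 0, "wy": 0, "wz": 0}, {"dx": 0.15, "dy": 0, "dz": 0, "wx": 0, "wy": 0, "wz": 0}, {"dx": 0.15, "dy": 0, "dz": 0, "wx": 0, "wy": 0, "wz": 0}])

```text
time_s: 4.38
tcp_pos: [0.59, 0.025, 0.12]
eef_rot: [-18.1, 89.5, 3.0]
contact_force: [-12.8, -4.4, 34.8]
gripper_width: 0.0004
```

```bash
python3 - <<'E'
from h import *
st()
E
```

```text
t 4.38 tcp [0.59  0.025 0.12 ] box [0.0034 0.0157 0.12  ] F [-12.8  -4.4  34.8] w 0.0004 zdir_box_deg -0.2 tilt 0.46
```

>>> arm_command(plan=[{"dx": 0.05, "dy": -0.1, "dz": -0.1, "wx": 0, "wy": 0, "wz": 0}, {"dx": 0.05, "dy": -0.3, "dz": 0, "wx": 0, "wy": 0, "wz": 0}, {"dx": 0.05, "dy": -0.3, "dz": 0, "wx": 0, "wy": 0, "wz": 0}])

```text
time_s: 4.63
tcp_pos: [0.5948, 0.0117, 0.1203]
eef_rot: [-16.8, 89.3, 4.6]
contact_force: [-2.7, -1.6, 6.8]
gripper_width: 0.0006
```

```bash
python3 - <<'E'
from h import *
st()
E
```

```text
t 4.63 tcp [0.5948 0.0117 0.1203] box [0.003  0.0016 0.1203] F [-2.7 -1.6  6.8] w 0.0006 zdir_box_deg -0.1 tilt 0.74
```

>>> arm_command(plan=[{"dx": 0.07, "dy": -0.3, "dz": 0, "wx": 0, "wy": 0, "wz": 0}, {"dx": 0.07, "dy": -0.3, "dz": 0, "wx": 0, "wy": 0, "wz": 0}, {"dx": 0.07, "dy": -0.3, "dz": 0, "wx": 0, "wy": 0, "wz": 0}, {"dx": 0.07, "dy": -0.3, "dz": 0, "wx": 0, "wy": 0, "wz": 0}])

```text
time_s: 4.97
tcp_pos: [0.6054, -0.0136, 0.1203]
eef_rot: [-22.1, 89.0, -0.7]
contact_force: [-1.7, 4.1, 8.3]
gripper_width: 0.0003
```

```bash
python3 - <<'E'
from h import *
st()
E
```

```text
t 4.97 tcp [ 0.6054 -0.0136  0.1203] box [ 0.0037 -0.0258  0.1203] F [-1.7  4.1  8.3] w 0.0003 zdir_box_deg 0.1 tilt 0.97
```

>>> arm_command(plan=[{"dx": 0.07, "dy": -0.3, "dz": 0, "wx": 0, "wy": 0.1, "wz": 0}, {"dx": -0.2, "dy": 0, "dz": 0, "wx": 0, "wy": 0.1, "wz": 0}, {"dx": -1, "dy": 0.2, "dz": -0.2, "wx": 0, "wy": 0, "wz": 0}, {"dx": -1, "dy": 0.2, "dz": -0.8, "wx": 0, "wy": 0, "wz": 0}, {"dx": -0.5, "dy": 0.2, "dz": -1, "wx": 0, "wy": 0, "wz": 0}, {"dx": -0.2, "dy": 0.3, "dz": -1, "wx": 0, "wy": 0, "wz": 0}, {"dx": -0.2, "dy": 0.3, "dz": -1, "wx": 0, "wy": 0, "wz": 0}, {"dx": 0, "dy": 0.2, "dz": -1, "wx": 0, "wy": 0, "wz": 0}, {"dx": 0, "dy": 0.2, "dz": -0.8, "wx": 0, "wy": 0, "wz": 0}, {"dx": 0, "dy": 0, "dz": 0, "wx": 0, "wy": 0, "wz": 0}])

```text
time_s: 5.8
tcp_pos: [0.486, -0.035, 0.1847]
eef_rot: [-85.0, 89.6, -63.7]
contact_force: [-0.7, -0.9, -0.9]
gripper_width: 0.0001
```

```bash
python3 - <<'E'
from h import *
go(bw(-.092,0,.14),0)
for n in('scene','top'):
    cap(n,n+'1.png')
a=cv2.imread('pics/scene1.png');b=cv2.imread('pics/top1.png')
a=cv2.resize(a[170:290,240:390],(390,312),interpolation=cv2.INTER_CUBIC);b=cv2.resize(b[90:210,200:350],(390,312),interpolation=cv2.INTER_CUBIC)
cv2.imwrite('pics/c1.png',np.hstack([a,b]))
E
```

```text
t 5.8 tcp [ 0.486  -0.035   0.1847] box [-0.1154 -0.0021  0.1847] F [-0.7 -0.9 -0.9] w 0.0001 zdir_box_deg -0.1 tilt 0.38
shift shares [2.23 0.12 1.17] rows 3.0
turn shares [-0.03  0.01  0.08]
```

View pics/c1.png

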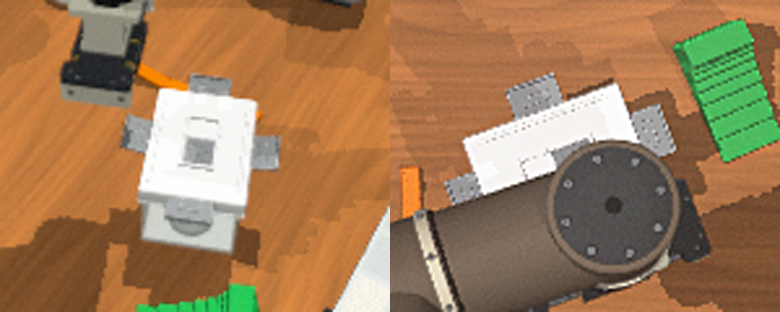

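>>> arm_command(plan=[{"dx": 0.5, "dy": 0.1, "dz": 0.7, "wx": 0, "wy": 0, "wz": 0.05}, {"dx": 0.9, "dy": 0, "dz": 0.6, "wx": 0, "wy": 0, "wz": 0}, {"dx": 0.9, "dy": 0, "dz": 0, "wx": 0, "wy": 0, "wz": 0}, {"dx": 0, "dy": 0, "dz": 0, "wx": 0, "wy": 0, "wz": 0}])

```text
time_s: 6.23
tcp_pos: [0.5177, -0.0223, 0.1394]
eef_rot: [-30.9, 89.5, -9.6]
contact_force: [-1.0, 0.8, -1.0]
gripper_width: 0.0009
```

```bash
python3 - <<'E'
from h import *
go(bw(-.089,0,.089),0)
E
```

```text
t 6.23 tcp [ 0.5177 -0.0223  0.1394] box [-0.0812 -0.0019  0.1394] F [-1.   0.8 -1. ] w 0.0009 zdir_box_deg -0.1 tilt 0.5
shift shares [ 2.51  0.11 -0.41] rows 3.0
turn shares [-0.02  0.09  0.06]
```

>>> arm_command(plan=[{"dx": 0.0, "dy": 0.1, "dz": -0.4, "wx": 0, "wy": 0.09, "wz": 0.05}, {"dx": 0.5, "dy": 0, "dz": 0, "wx": 0, "wy": 0, "wz": 0}, {"dx": 0.5, "dy": 0, "dz": 0, "wx": 0, "wy": 0, "wz": 0}, {"dx": 0.5, "dy": 0, "dz": 0, "wx": 0, "wy": 0, "wz": 0}, {"dx": 0.5, "dy": 0, "dz": 0, "wx": 0, "wy": 0, "wz": 0}, {"dx": 0.3, "dy": 0, "dz": 0, "wx": 0, "wy": 0, "wz": 0}, {"dx": 0, "dy": 0, "dz": 0, "wx": 0, "wy": 0, "wz": 0}])

```text
time_s: 6.82
tcp_pos: [0.5111, -0.0236, 0.0917]
eef_rot: [-46.1, 89.9, -24.7]
contact_force: [-0.6, -0.3, 0.2]
gripper_width: 0.0004
```

```bash
python3 - <<'E'
from h import *
go(bw(-.089,0,.089),0)
E
```

```text
t 6.82 tcp [ 0.5111 -0.0236  0.0917] box [-0.0878 -0.0007  0.0917] F [-0.6 -0.3  0.2] w 0.0004 zdir_box_deg -0.1 tilt 0.09
shift shares [ 0.13  0.04 -0.06] rows 1.0
turn shares [-0.01  0.01  0.01]
```

Now push inward gently.

>>> arm_command(plan=[{"dx": 0.15, "dy": 0, "dz": 0.15, "wx": 0, "wy": 0, "wz": 0}, {"dx": 0, "dy": 0, "dz": 0.2, "wx": 0, "wy": 0, "wz": 0}, {"dx": 0, "dy": 0, "dz": 0.15, "wx": 0, "wy": 0, "wz": 0}, {"dx": 0, "dy": 0, "dz": 0.1, "wx": 0, "wy": 0, "wz": 0}])

```text
time_s: 7.15
tcp_pos: [0.5194, -0.0204, 0.0879]
eef_rot: [-175.4, 89.7, -154.2]
contact_force: [-8.9, -2.5, 7.3]
gripper_width: 0.0007
```

```bash
python3 - <<'E'
from h import *
go(bw(-.089,0,.089),0)
E
```

```text
t 7.15 tcp [ 0.5194 -0.0204  0.0879] box [-0.0789 -0.0007  0.0879] F [-8.9 -2.5  7.3] w 0.0007 zdir_box_deg -0.1 tilt 0.35
shift shares [-0.05  0.04 -0.51] rows 1.0
turn shares [-0.03 -0.08  0.01]
```

>>> arm_command(plan=[{"dx": -0.05, "dy": 0, "dz": 0.12, "wx": 0, "wy": 0, "wz": 0}, {"dx": 0, "dy": 0, "dz": 0.12, "wx": 0, "wy": 0, "wz": 0}])

```text
time_s: 7.32
tcp_pos: [0.5193, -0.0204, 0.0877]
eef_rot: [178.2, 89.1, -160.6]
contact_force: [-9.9, -1.9, 7.1]
gripper_width: 0.0005
```

```bash
python3 - <<'E'
from h import *
go(bw(-.089,0,.089),0)
E
```

```text
t 7.32 tcp [ 0.5193 -0.0204  0.0877] box [-0.079  -0.0007  0.0877] F [-9.9 -1.9  7.1] w 0.0005 zdir_box_deg -0.2 tilt 0.95
shift shares [-0.05  0.03 -0.5 ] rows 1.0
turn shares [-0.05 -0.21 -0.01]
```

>>> arm_command(plan=[{"dx": 0, "dy": 0, "dz": -0.6, "wx": 0, "wy": -0.1, "wz": 0}, {"dx": -0.6, "dy": 0, "dz": -0.4, "wx": 0, "wy": -0.1, "wz": 0}, {"dx": -1, "dy": 0, "dz": 0, "wx": 0, "wy": 0, "wz": 0}, {"dx": -1, "dy": -0.5, "dz": 0.5, "wx": 0, "wy": 0, "wz": 0}, {"dx": -1, "dy": -0.5, "dz": 0.5, "wx": 0, "wy": 0, "wz": 0}, {"dx": -1, "dy": -0.5, "dz": 0.5, "wx": 0, "wy": 0, "wz": 0}, {"dx": -1, "dy": -0.5, "dz": 0.5, "wx": 0, "wy": 0, "wz": 0}, {"dx": 0, "dy": -0.5, "dz": 0, "wx": 0, "wy": 0, "wz": 0}])

```text
time_s: 7.98
tcp_pos: [0.5621, -0.0592, 0.2095]
eef_rot: [-15.9, 89.4, 5.5]
contact_force: [0.8, 0.3, -0.5]
gripper_width: 0.0005
```

```bash
python3 - <<'E'
from h import *
go(bw(0,-.125,.14),0)
m=r.camera_model('wrist');im,d=cap('wrist','w2.png')
cv2.imwrite('pics/w2z.png',cv2.resize(im[120:330,80:440,::-1],None,fx=2.2,fy=2.2,interpolation=cv2.INTER_CUBIC))
print(proj(m,[bw(-.067,0,.101),bw(-.07,0,.069),bw(-.067-.032*np.sin(.2),0,.101-.032*np.cos(.2))]))
E
```

```text
t 7.98 tcp [ 0.5621 -0.0592  0.2095] box [-0.0534 -0.0525  0.2095] F [ 0.8  0.3 -0.5] w 0.0005 zdir_box_deg 0.0 tilt 0.55
shift shares [ 3.51 -3.62  2.63] rows 4.0
turn shares [0.   0.12 0.03]
[[354.2220651  191.50547993]
 [347.20022108 177.52262192]
 [347.56357564 173.72074116]]
```

View pics/w2z.png

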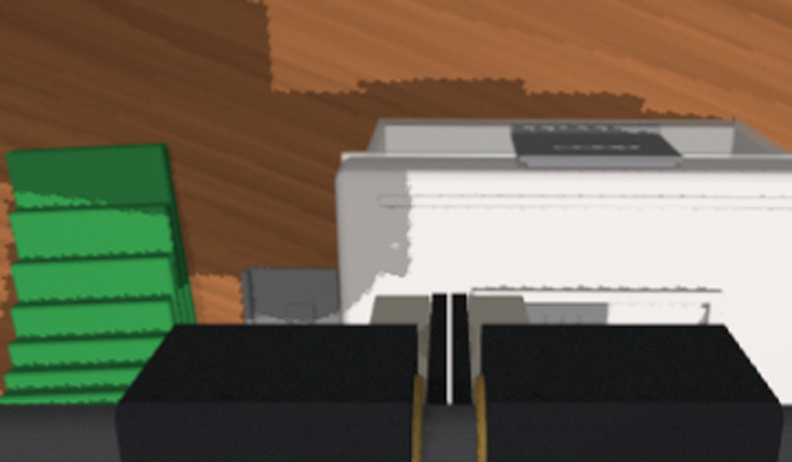

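>>> arm_command(plan=[{"dx": 0, "dy": -0.9, "dz": 0.6, "wx": 0, "wy": 0.1, "wz": 0}, {"dx": 0.6, "dy": -0.9, "dz": 0.6, "wx": 0, "wy": 0, "wz": 0}, {"dx": 0.8, "dy": -0.9, "dz": 0.6, "wx": 0, "wy": 0, "wz": 0}, {"dx": 0.8, "dy": -0.5, "dz": 0.4, "wx": 0, "wy": 0, "wz": 0}, {"dx": 0.7, "dy": 0, "dz": 0.2, "wx": 0, "wy": 0, "wz": 0}, {"dx": 0, "dy": 0, "dz": 0, "wx": 0, "wy": 0, "wz": 0}])

```text
time_s: 8.53
tcp_pos: [0.6361, -0.1044, 0.1505]
eef_rot: [-20.6, 89.4, 0.7]
contact_force: [-0.6, 0.8, -0.9]
gripper_width: 0.0003
```

```bash
python3 - <<'E'
from h import *
go(bw(0,-.122,.089),0)
E
```

```text
t 8.53 tcp [ 0.6361 -0.1044  0.1505] box [-0.0009 -0.1215  0.1505] F [-0.6  0.8 -0.9] w 0.0003 zdir_box_deg -0.1 tilt 0.64
shift shares [ 3.08 -0.01  0.01] rows 4.0
turn shares [-0.02  0.13  0.05]
```

>>> arm_command(plan=[{"dx": 0.5, "dy": 0, "dz": 0, "wx": 0, "wy": 0.13, "wz": 0.05}, {"dx": 0.5, "dy": 0, "dz": 0, "wx": 0, "wy": 0, "wz": 0}, {"dx": 0.5, "dy": 0, "dz": 0, "wx": 0, "wy": 0, "wz": 0}, {"dx": 0.5, "dy": 0, "dz": 0, "wx": 0, "wy": 0, "wz": 0}, {"dx": 0.5, "dy": 0, "dz": 0, "wx": 0, "wy": 0, "wz": 0}, {"dx": 0.4, "dy": 0, "dz": 0, "wx": 0, "wy": 0, "wz": 0}, {"dx": 0, "dy": 0, "dz": 0, "wx": 0, "wy": 0, "wz": 0}])

```text
time_s: 9.12
tcp_pos: [0.6361, -0.1033, 0.0889]
eef_rot: [-17.9, 89.9, 3.5]
contact_force: [0.7, -0.4, 0.2]
gripper_width: 0.0004
```

```bash
python3 - <<'E'
from h import *
go(bw(0,-.115,.089),0)
E
```

```text
t 9.12 tcp [ 0.6361 -0.1033  0.0889] box [-0.0005 -0.1205  0.0889] F [ 0.7 -0.4  0.2] w 0.0004 zdir_box_deg 0.0 tilt 0.1
shift shares [-0.    0.28  0.02] rows 1.0
turn shares [0.   0.02 0.01]
```

>>> arm_command(plan=[{"dx": 0, "dy": 0.2, "dz": 0, "wx": 0, "wy": 0, "wz": 0}, {"dx": 0, "dy": 0.15, "dz": 0, "wx": 0, "wy": 0, "wz": 0}, {"dx": 0, "dy": 0.12, "dz": 0, "wx": 0, "wy": 0, "wz": 0}, {"dx": 0, "dy": 0.12, "dz": 0, "wx": 0, "wy": 0, "wz": 0}])

```text
time_s: 9.45
tcp_pos: [0.6332, -0.0964, 0.0889]
eef_rot: [-80.4, 89.6, -58.9]
contact_force: [8.8, -21.4, -13.2]
gripper_width: 0.0006
```

```bash
python3 - <<'E'
from h import *
go(bw(0,-.115,.089),0)
E
```

```text
t 9.45 tcp [ 0.6332 -0.0964  0.0889] box [-0.0007 -0.113   0.0889] F [  8.8 -21.4 -13.2] w 0.0006 zdir_box_deg 0.0 tilt 0.42
shift shares [-0.   -0.1   0.04] rows 1.0
turn shares [0.01 0.02 0.09]
```

>>> arm_command(plan=[{"dx": 0, "dy": -0.6, "dz": 0, "wx": 0, "wy": 0, "wz": -0.05}, {"dx": -0.7, "dy": -0.3, "dz": 0, "wx": 0, "wy": 0, "wz": 0}, {"dx": -1, "dy": 0, "dz": 0.3, "wx": 0, "wy": 0, "wz": 0}, {"dx": -0.8, "dy": 0.4, "dz": 0.8, "wx": 0, "wy": 0, "wz": 0}, {"dx": -0.3, "dy": 0.9, "dz": 1, "wx": 0, "wy": 0, "wz": 0}, {"dx": 0, "dy": 1, "dz": 1, "wx": 0, "wy": 0, "wz": 0}, {"dx": 0, "dy": 1, "dz": 1, "wx": 0, "wy": 0, "wz": 0}, {"dx": 0, "dy": 1, "dz": 0.4, "wx": 0, "wy": 0, "wz": 0}, {"dx": 0, "dy": 1, "dz": 0, "wx": 0, "wy": 0, "wz": 0}, {"dx": 0, "dy": 0, "dz": 0, "wx": 0, "wy": 0, "wz": 0}])

```text
time_s: 10.28
tcp_pos: [0.6881, 0.0223, 0.1526]
eef_rot: [-52.8, 89.2, -31.6]
contact_force: [-0.0, -0.7, -0.3]
gripper_width: 0.0004
```

```bash
python3 - <<'E'
from h import *
go(bw(.090,0,.14),0)
im,d=cap('scene','s2.png')
cv2.imwrite('pics/s2z.png',cv2.resize(im[150:300,230:400,::-1],None,fx=4,fy=4,interpolation=cv2.INTER_CUBIC))
E
```

```text
t 10.28 tcp [0.6881 0.0223 0.1526] box [ 0.0938 -0.0225  0.1526] F [-0.  -0.7 -0.3] w 0.0004 zdir_box_deg -0.2 tilt 0.8
shift shares [ 0.62  1.13 -0.2 ] rows 2.0
turn shares [-0.05  0.11  0.14]
```

View pics/s2z.png

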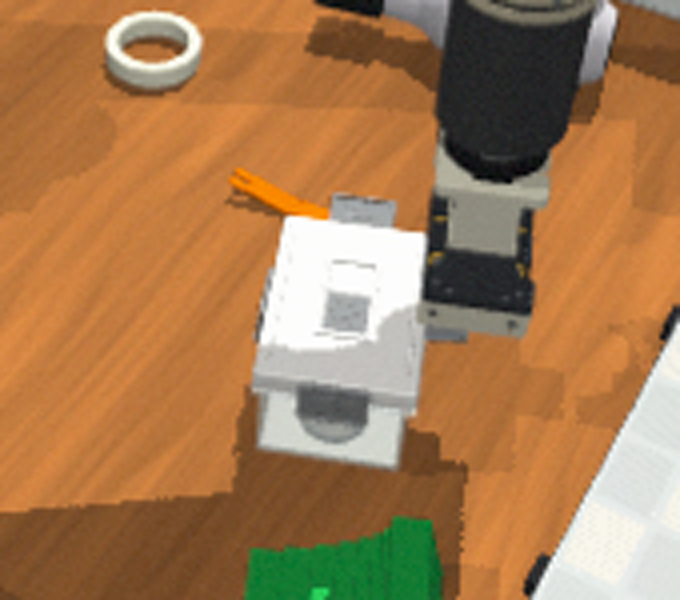

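>>> arm_command(plan=[{"dx": 0.1, "dy": 0.7, "dz": -0.1, "wx": 0, "wy": 0.1, "wz": 0.1}, {"dx": 0.3, "dy": 0.4, "dz": -0.1, "wx": 0, "wy": 0, "wz": 0}, {"dx": 0.5, "dy": 0, "dz": 0, "wx": 0, "wy": 0, "wz": 0}, {"dx": 0.5, "dy": 0, "dz": 0, "wx": 0, "wy": 0, "wz": 0}, {"dx": 0.5, "dy": 0, "dz": 0, "wx": 0, "wy": 0, "wz": 0}, {"dx": 0.5, "dy": 0, "dz": 0, "wx": 0, "wy": 0, "wz": 0}, {"dx": 0.4, "dy": 0, "dz": 0, "wx": 0, "wy": 0, "wz": 0}, {"dx": 0.2, "dy": 0, "dz": 0, "wx": 0, "wy": 0, "wz": 0}, {"dx": 0, "dy": 0, "dz": 0, "wx": 0, "wy": 0, "wz": 0}])

```text
time_s: 11.08
tcp_pos: [0.6761, 0.0382, 0.0865]
eef_rot: [-79.1, 89.8, -58.0]
contact_force: [0.1, 0.5, -0.3]
gripper_width: 0.0004
```

```bash
python3 - <<'E'
from h import *
go(bw(.090,0,.089),0)
E
```

```text
t 11.08 tcp [0.6761 0.0382 0.0865] box [ 0.0884 -0.0033  0.0865] F [ 0.1  0.5 -0.3] w 0.0004 zdir_box_deg -0.3 tilt 0.18
shift shares [-0.13  0.17  0.08] rows 1.0
turn shares [-0.07  0.01  0.04]
```

>>> arm_command(plan=[{"dx": -0.05, "dy": 0.1, "dz": -0.2, "wx": -0.05, "wy": 0, "wz": 0}, {"dx": 0, "dy": 0, "dz": -0.2, "wx": 0, "wy": 0, "wz": 0}, {"dx": 0, "dy": 0, "dz": -0.12, "wx": 0, "wy": 0, "wz": 0}, {"dx": 0, "dy": 0, "dz": -0.1, "wx": 0, "wy": 0, "wz": 0}, {"dx": 0, "dy": 0, "dz": -0.1, "wx": 0, "wy": 0, "wz": 0}])

```text
time_s: 11.5
tcp_pos: [0.6708, 0.0383, 0.089]
eef_rot: [-12.5, 88.8, 8.9]
contact_force: [7.2, 2.0, -4.9]
gripper_width: 0.0001
```

```bash
python3 - <<'E'
from h import *
go(bw(.090,0,.089),0)
E
```

```text
t 11.5 tcp [0.6708 0.0383 0.089 ] box [ 0.0835 -0.0014  0.089 ] F [ 7.2  2.  -4.9] w 0.0001 zdir_box_deg 0.0 tilt 1.22
shift shares [0.01 0.07 0.33] rows 1.0
turn shares [0.   0.26 0.06]
```

>>> arm_command(plan=[{"dx": 0, "dy": 0, "dz": -0.15, "wx": 0, "wy": 0.2, "wz": 0}, {"dx": 0, "dy": 0, "dz": -0.2, "wx": 0, "wy": 0, "wz": 0}])

```text
time_s: 11.67
tcp_pos: [0.6706, 0.0384, 0.091]
eef_rot: [-16.1, 88.8, 5.4]
contact_force: [14.1, 4.0, -9.7]
gripper_width: 0.0004
```

```bash
python3 - <<'E'
from h import *
go(bw(.090,0,.089),0)
E
```

```text
t 11.67 tcp [0.6706 0.0384 0.091 ] box [ 0.0833 -0.0011  0.091 ] F [14.1  4.  -9.7] w 0.0004 zdir_box_deg 0.1 tilt 1.15
shift shares [0.1  0.06 0.33] rows 1.0
turn shares [0.02 0.24 0.07]
```

>>> arm_command(plan=[{"dx": 0, "dy": 0, "dz": 0.6, "wx": 0, "wy": 0.1, "wz": 0}, {"dx": -0.7, "dy": 0, "dz": 0.3, "wx": 0, "wy": 0.1, "wz": 0}, {"dx": -1, "dy": 0.4, "dz": 0, "wx": 0, "wy": 0, "wz": 0}, {"dx": -0.8, "dy": 0.8, "dz": -0.2, "wx": 0, "wy": 0, "wz": 0}, {"dx": -0.3, "dy": 1, "dz": -0.9, "wx": 0, "wy": 0, "wz": 0}, {"dx": 0, "dy": 1, "dz": -1, "wx": 0, "wy": 0, "wz": 0}, {"dx": 0, "dy": 1, "dz": -1, "wx": 0, "wy": 0, "wz": 0}, {"dx": 0, "dy": 1, "dz": -1, "wx": 0, "wy": 0, "wz": 0}, {"dx": 0, "dy": 0.7, "dz": -0.6, "wx": 0, "wy": 0, "wz": 0}, {"dx": 0, "dy": 0, "dz": 0, "wx": 0, "wy": 0, "wz": 0}])

```text
time_s: 12.5
tcp_pos: [0.5499, 0.1218, 0.1528]
eef_rot: [-30.6, 89.5, -9.2]
contact_force: [-0.4, 0.3, 0.6]
gripper_width: 0.0008
```

```bash
python3 - <<'E'
from h import *
go(bw(0.002,.122,.089),0)
E
```

```text
t 12.5 tcp [0.5499 0.1218 0.1528] box [0.0013 0.1205 0.1528] F [-0.4  0.3  0.6] w 0.0008 zdir_box_deg -0.1 tilt 0.5
shift shares [3.19 0.09 0.01] rows 4.0
turn shares [-0.01  0.09  0.06]
```

>>> arm_command(plan=[{"dx": 0.4, "dy": 0.1, "dz": 0, "wx": 0, "wy": 0.1, "wz": 0.05}, {"dx": 0.5, "dy": 0, "dz": 0, "wx": 0, "wy": 0, "wz": 0}, {"dx": 0.5, "dy": 0, "dz": 0, "wx": 0, "wy": 0, "wz": 0}, {"dx": 0.5, "dy": 0, "dz": 0, "wx": 0, "wy": 0, "wz": 0}, {"dx": 0.5, "dy": 0, "dz": 0, "wx": 0, "wy": 0, "wz": 0}, {"dx": 0.5, "dy": 0, "dz": 0, "wx": 0, "wy": 0, "wz": 0}, {"dx": 0.2, "dy": 0, "dz": 0, "wx": 0, "wy": 0, "wz": 0}, {"dx": 0, "dy": 0, "dz": 0, "wx": 0, "wy": 0, "wz": 0}])

```text
time_s: 13.17
tcp_pos: [0.5499, 0.122, 0.0836]
eef_rot: [-167.7, 89.9, -146.4]
contact_force: [0.2, 1.2, 0.3]
gripper_width: 0.0004
```

```bash
python3 - <<'E'
from h import *
go(bw(0.002,.115,.089),0)
E
```

```text
t 13.17 tcp [0.5499 0.122  0.0836] box [0.0014 0.1208 0.0836] F [0.2 1.2 0.3] w 0.0004 zdir_box_deg -0.1 tilt 0.12
shift shares [-0.27 -0.29  0.03] rows 1.0
turn shares [-0.03 -0.03  0.01]
```

>>> arm_command(plan=[{"dx": -0.1, "dy": -0.15, "dz": 0, "wx": 0, "wy": 0, "wz": 0}, {"dx": -0.1, "dy": -0.15, "dz": 0, "wx": 0, "wy": 0, "wz": 0}, {"dx": 0, "dy": -0.12, "dz": 0, "wx": 0, "wy": 0, "wz": 0}, {"dx": 0, "dy": -0.12, "dz": 0, "wx": 0, "wy": 0, "wz": 0}, {"dx": 0, "dy": -0.12, "dz": 0, "wx": 0, "wy": 0, "wz": 0}])

```text
time_s: 13.58
tcp_pos: [0.5533, 0.1126, 0.0861]
eef_rot: [119.8, 89.6, 141.0]
contact_force: [-12.6, 22.4, 2.2]
gripper_width: 0.0003
```

```bash
python3 - <<'E'
from h import *
go(bw(0.002,.115,.089),0)
E
```

```text
t 13.58 tcp [0.5533 0.1126 0.0861] box [0.0011 0.1107 0.0861] F [-12.6  22.4   2.2] w 0.0003 zdir_box_deg -0.3 tilt 0.4
shift shares [-0.14  0.22  0.04] rows 1.0
turn shares [-0.06 -0.04 -0.08]
```

>>> arm_command(plan=[{"dx": 0, "dy": 0.6, "dz": 0, "wx": 0, "wy": 0, "wz": 0}, {"dx": -0.7, "dy": 0.4, "dz": 0, "wx": 0, "wy": 0, "wz": 0}, {"dx": -1, "dy": 0, "dz": -0.3, "wx": 0, "wy": 0, "wz": 0}, {"dx": -1, "dy": -0.2, "dz": -0.5, "wx": 0, "wy": 0, "wz": 0}, {"dx": -1, "dy": -0.7, "dz": -0.5, "wx": 0, "wy": 0, "wz": 0}, {"dx": -1, "dy": -0.7, "dz": -0.5, "wx": 0, "wy": 0, "wz": 0}, {"dx": -1, "dy": -0.7, "dz": -0.5, "wx": 0, "wy": 0, "wz": 0}, {"dx": -1, "dy": -0.7, "dz": -0.5, "wx": 0, "wy": 0, "wz": 0}, {"dx": -1, "dy": -0.7, "dz": -0.5, "wx": 0, "wy": 0, "wz": 0}, {"dx": -1, "dy": -0.7, "dz": -0.5, "wx": 0, "wy": 0, "wz": 0}, {"dx": -1, "dy": 0, "dz": -0.5, "wx": 0, "wy": 0, "wz": 0}, {"dx": 0, "dy": 0, "dz": 0, "wx": 0, "wy": 0, "wz": 0}])

```text
time_s: 14.58
tcp_pos: [0.4967, 0.0126, 0.2959]
eef_rot: [13.2, 89.6, 34.4]
contact_force: [0.2, 0.7, 0.2]
gripper_width: 0.0003
```

```bash
python3 - <<'E'
from h import *
st()
m=r.camera_model('wrist');im,d=cap('wrist','w3.png')
cv2.imwrite('pics/w3z.png',cv2.resize(im[:300,120:440,::-1],None,fx=2,fy=2,interpolation=cv2.INTER_CUBIC))
for n in('scene','top'):
    cap(n,n+'3.png')
a=cv2.imread('pics/scene3.png');b=cv2.imread('pics/top3.png')
a=cv2.resize(a[180:280,265:365],(395,395),interpolation=cv2.INTER_CUBIC);b=cv2.resize(b[105:205,215:315],(395,395),interpolation=cv2.INTER_CUBIC)
cv2.imwrite('pics/c3.png',np.hstack([a,b]))
E
```

```text
t 14.58 tcp [0.4967 0.0126 0.2959] box [-0.088   0.0382  0.2959] F [0.2 0.7 0.2] w 0.0003 zdir_box_deg -0.2 tilt 0.37
```

View pics/c3.png

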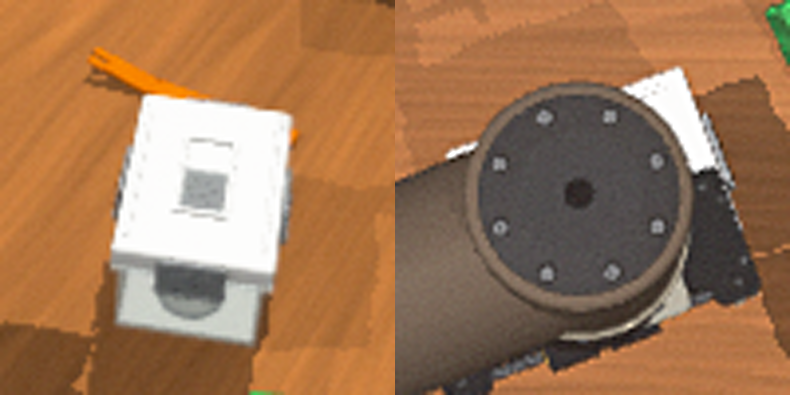

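View pics/w3z.png

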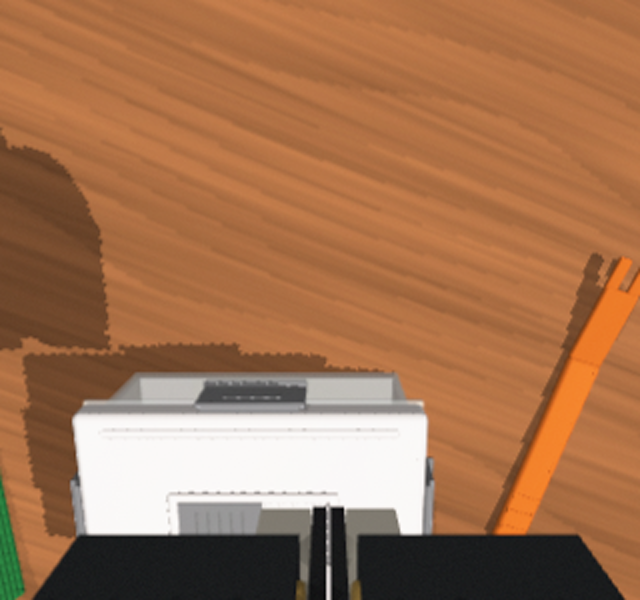

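>>> arm_command(plan=[{"dx": 0, "dy": -1, "dz": 0, "wx": 0, "wy": 0, "wz": 0}, {"dx": 0, "dy": -1, "dz": 0, "wx": 0, "wy": 0, "wz": 0}, {"dx": 0, "dy": -1, "dz": 0, "wx": 0, "wy": 0, "wz": 0}, {"dx": 0, "dy": -1, "dz": 0, "wx": 0, "wy": 0, "wz": 0}, {"dx": 0, "dy": -1, "dz": 0, "wx": 0, "wy": 0, "wz": 0}, {"dx": 0, "dy": -1, "dz": 0, "wx": 0, "wy": 0, "wz": 0}, {"dx": 0, "dy": -1, "dz": 0, "wx": 0, "wy": 0, "wz": 0}, {"dx": 0, "dy": -1, "dz": 0, "wx": 0, "wy": 0, "wz": 0}, {"dx": 0, "dy": -1, "dz": 0, "wx": 0, "wy": 0, "wz": 0}, {"dx": 0, "dy": -1, "dz": 0, "wx": 0, "wy": 0, "wz": 0}, {"dx": 0, "dy": -1, "dz": 0, "wx": 0, "wy": 0, "wz": 0}, {"dx": 0, "dy": -1, "dz": 0, "wx": 0, "wy": 0, "wz": 0}, {"dx": 0, "dy": -1, "dz": 0, "wx": 0, "wy": 0, "wz": 0}, {"dx": 0, "dy": -1, "dz": 0, "wx": 0, "wy": 0, "wz": 0}, {"dx": 0, "dy": 0, "dz": 0, "wx": 0, "wy": 0, "wz": 0}])

```text
time_s: 15.98
tcp_pos: [0.6012, -0.2525, 0.2663]
eef_rot: [151.9, 88.1, 173.8]
contact_force: [-0.2, 1.4, 0.4]
gripper_width: 0.0005
```

```bash
cat > chk.py <<'E'
from h import *
import sys
k=sys.argv[1]
st()
C[:]=[.594,.009]
out=[]
for n,z in(('top',(105,205,215,315)),('scene',(180,280,265,365))):
    im,d=cap(n,n+k+'.png'); m=r.camera_model(n)
    a=cv2.resize(im[z[0]:z[1],z[2]:z[3],::-1],(395,395),interpolation=cv2.INTER_CUBIC); out.append(a)
    for q in ['vent_top']+['clip_%s_edge'%s for s in('front','back','left','right')]:
        for o in r.spot_point(n,q)[:1]:
            print(n,q,round(o['score'],2),o['centre'],'box@z',wb(atz(m,o['centre'],.109 if q=='vent_top' else .069)).round(4))
cv2.imwrite('pics/c%s.png'%k,np.hstack(out))
E
python3 chk.py 4
```

```text
t 15.98 tcp [ 0.6012 -0.2525  0.2663] box [-0.0875 -0.2467  0.2663] F [-0.2  1.4  0.4] w 0.0005 zdir_box_deg 0.5 tilt 1.89
top vent_top 0.5 [271.0, 154.3] box@z [-0.0096 -0.0145  0.109 ]
top clip_back_edge 0.38 [259.7, 132.3] box@z [ 0.0675 -0.0091  0.069 ]
top clip_left_edge 0.51 [233.2, 168.5] box@z [-0.004   0.0991  0.069 ]
scene vent_top 0.52 [317.6, 231.7] box@z [ 0.0084 -0.0338  0.109 ]
scene clip_front_edge 0.46 [294.6, 226.8] box@z [-0.0708  0.009   0.069 ]
scene clip_back_edge 0.52 [336.6, 236.9] box@z [ 0.0718 -0.009   0.069 ]
scene clip_right_edge 0.49 [310.8, 255.8] box@z [-0.0022 -0.1024  0.069 ]
```

View pics/c4.png

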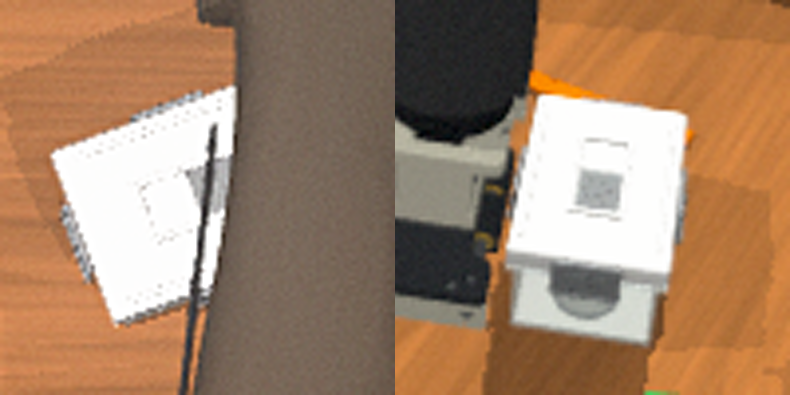

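```bash
cat > ov.py <<'E'
from h import *
C[:]=[.594,.009]
def lip(side,a):
    H=dict(front=(-.067,0,-1,0),back=(.067,0,1,0),left=(0,.092,0,1),right=(0,-.092,0,-1))[side]
    pts=[]
    for rr,o in((0,.003),(.029,.003),(.029,.006),(.032,.006)):
        out=rr*np.sin(a)+o*np.cos(a); z=.101-rr*np.cos(a)+o*np.sin(a)
        for w in(-.028,.028):
            pts.append(bw(H[0]+H[2]*out+abs(H[3])*w,H[1]+H[3]*out+abs(H[2])*w,z))
    return np.array(pts)
def draw(fn,m,roi,f,out):
    im=cv2.imread(fn);a,b,c,d=roi
    g=cv2.resize(im[a:b,c:d],None,fx=f,fy=f,interpolation=cv2.INTER_CUBIC)
    def ln(P,col):
        p=(proj(m,P)+.5-[c,a])*f; cv2.polylines(g,[p.astype(int)],False,col,1)
    L=[bw(x,y,.106) for x,y in((-.065,-.09),(.065,-.09),(.065,.09),(-.065,.09),(-.065,-.09))]; ln(L,(255,0,0))
    for s in('front','back','left','right'):
        for ang,col in((0,(0,200,0)),(.24,(0,0,255))):
            P=lip(s,ang); ln(P[[0,6,7,1]],col)
    cv2.imwrite(out,g)
E
python3 - <<'E'
from ov import *
draw('pics/top4.png',r.camera_model('top'),(105,205,215,315),5.5,'pics/o_t.png')
draw('pics/scene3.png',r.camera_model('scene'),(180,280,265,365),5.5,'pics/o_s.png')
E
```

```text
(no output)
```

View pics/o_t.png

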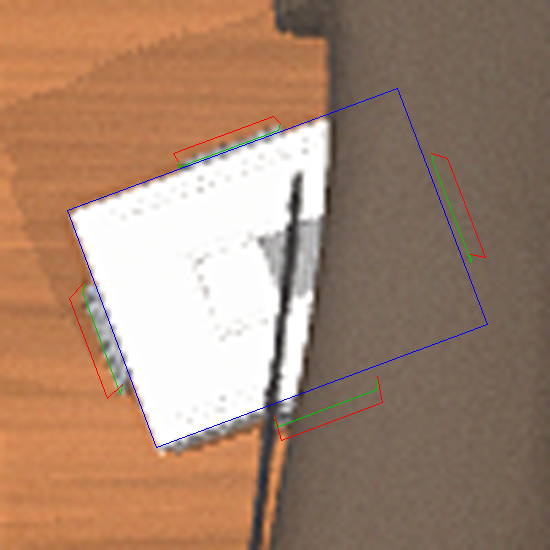

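View pics/o_s.png

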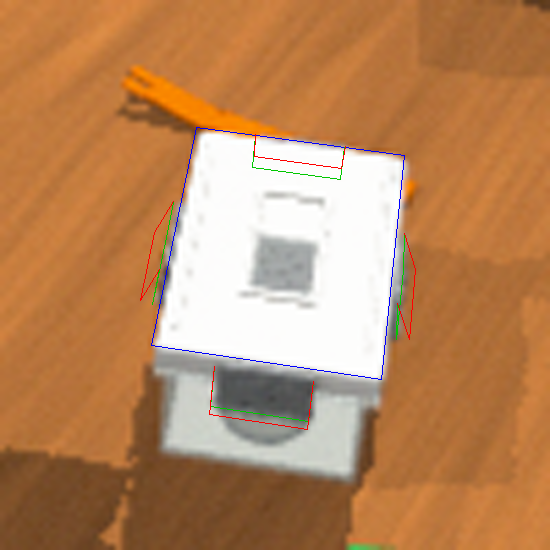

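```bash
python3 - <<'E'
from ov import *
m=r.camera_model('scene')
for z in((285,263),(287,238),(280,288),(275,298),(295,197)):
    print(z,wb(atz(m,(z[0]/5.5+265-.5,z[1]/5.5+180-.5),.109)).round(4))
im=cv2.imread('pics/scene3.png'); h=im[180:280,265:365].astype(int).sum(2)//3
print(h[34:58,50:53].T)
draw('pics/scene3.png',m,(205,255,290,345),12,'pics/o_v.png')
draw('pics/w3.png',m,(200,300,180,260),7,'pics/o_w.png')
E
```

```text
(285, 263) [ 0.0022 -0.0159  0.109 ]
(287, 238) [0.0012 0.0041 0.109 ]
(280, 288) [ 0.0016 -0.0358  0.109 ]
(275, 298) [-0.0004 -0.044   0.109 ]
(295, 197) [0.0022 0.0385 0.109 ]
[[251 189 248 252 252 252 252 252 247 191 167 162 160 164 169 154 163 169
  170 248 199 249 252 252]
 [252 194 249 252 252 252 252 252 251 199 168 165 165 165 167 148 161 170
  169 250 194 249 252 252]
 [252 210 249 252 252 252 252 252 252 219 172 166 153 163 167 159 164 152
  167 243 204 249 252 252]]
```

View pics/o_v.png

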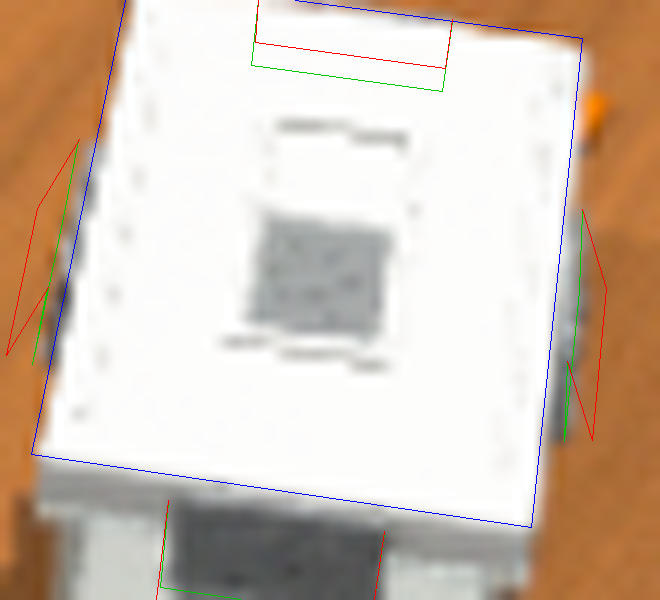

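```bash
python3 - <<'E'
import cv2
t=cv2.imread('pics/w3.png');cv2.imwrite('pics/w3v.png',cv2.resize(t[235:275,190:300],None,fx=7,fy=7,interpolation=cv2.INTER_CUBIC))
E
```

```text
(no output)
```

View pics/w3v.png

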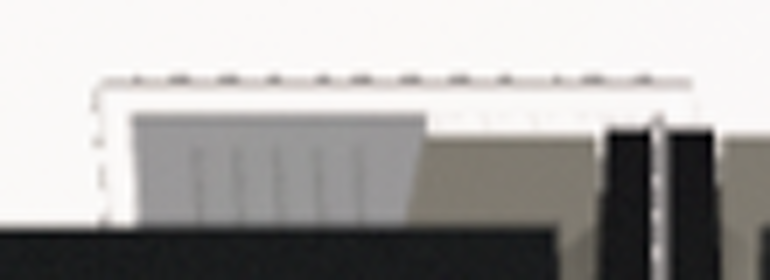

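```bash
python3 - <<'E'
from h import *
st(); print(r.close_job())
E
```

```text
t 16.58 tcp [ 0.6006 -0.2501  0.2695] box [-0.0871 -0.2442  0.2695] F [ 1.1 -0.2  0.2] w 0.0005 zdir_box_deg 0.6 tilt 1.65
the job is handed in; nothing more can be done
None
```

The box is closed: I slid the vent shut first, then folded the front, right, back and left clips down and pushed each inward to a firm stop. I handed the job in at 16.6 s with the arm clear of everything.

**Vent:** No slots show. The slider's measured centre was y ≈ -16 mm against the -17 mm for shut, which is within camera error. The drag ran over 41 mm for a 34 mm travel and ended against about 4 N of resistance, so it had reached its stop.

**Clips:** In the scene and top pictures, outlines drawn for a clip at home matched all four, and none looked like the 0.24 rad outline. The back clip can be seen in the top picture but is hidden behind the lid in the scene picture. The front and right clips were partly hidden in one view or the other. Their push contact points were symmetric once I allowed about 2 mm of error in my estimate of the box centre.

**Disagreements:** The network's point for the vent centre was up to 17 mm off in the scene picture. I used the picture itself and the contact forces instead.

**Rest of the bench:** I saw no contact with the other items. I did not measure their positions again at the end.

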